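Free the orange measuring cup from its steel inner cup

ROBOT

A 6-joint arm with a two-finger parallel gripper is mounted at the origin on a cart in front of the work surface, level with it; the furniture and walls round the work are solid. World frame = base frame: x ahead of the robot, y to its left, z up, the work surface at z = 0. Lengths are in m, angles in rad, forces in N, time in s.
With the tool pointing down it reaches from about 0.275 to 0.825 m from the base axis. Payload 4.9 kg.
Tool frame: the origin (TCP) lies at the very end of the fingers, on their centre line; the grasp point (between the pads) lies 19 mm behind it (bot.grip_point_offset is the distance from the TCP to the grasp point, in m); z points along the fingers, y is the line along which they close (so a half turn about z gives the same grasp; the last joint's range is limited). The gripper opens to 85 mm and grips with 20 to 120 N. Pads are 22 mm wide; open, the fingers measure 114 mm over their backs; the gripper's body (76 mm by 85 mm) begins 54 mm behind the grasp point. The pads swing forward as they close: fully open they stand 13 mm farther back than shut.
Start: joints at [1.19, 0.326, -0.193, 1.052, 0, 1.437], TCP at [0.134, 0.533, 0.231] pointing down, gripper open.
Joint ranges: [-2.65, 2.65], [-0.97, 1.79], [-1.3, 1.35], [-1.93, 2.1], [-1.47, 1.37], [-3.14, 3.14]. Speed limits (rad/s): [2.57, 2.57, 3.14, 3.14, 3.14, 3.14].

INTERFACE

Orientations are given as a unit quaternion [w, x, y, z].
In Python, from workcell import bot gives the robot as it stands.
- The arm moves only by the tool servo_tool, never from a script. Its arguments are lists of equal length, an entry for each row: "dp": the shift along the world's x, y, z normalised to -1 to 1, where 1 is 500 mm, a list of three; "rot": the turn, a rotation vector about the world's x, y, z normalised to -1 to 1, where 1 is 90 degrees, a list of three; "gripper": the opening, from -1 (shut) to 1 (fully open). In form: {"dp": [[dx, dy, dz], ...], "rot": [[rx, ry, rz], ...], "gripper": [gripper, ...]}. A call has 1 to 20 rows; each row is the pose to reach, as a shift and turn from the pose commanded when the call began; what a row does not reach only later rows make up. A row lasts 1/12 s, in which the tool goes at most 41.7 mm and 7.16 degrees, less where a joint would pass 70% of its speed; a pose out of reach is approached as far as the arm can. A call with a number of a shift or a turn outside -1 to 1 is refused whole. A call with a gripper value outside its range is refused whole. The fingers move at their own pace and stop on an object; "squeeze" is the grip in N (left out, the last holds). Time passes only in rows, so rows that repeat a pose let the fingers close. It gives the time, the measured TCP pose, the force, the opening and the grip force at its end, in the units of the state.
- bot.sense(): the state, without advancing time (a new reading comes with each control period).
- bot.capture(name): name is "scene" or "top"; returns (picture, depth): 384x512x3 uint8, red, green, blue; 384x512 float32, m along the optical axis (not along the pixel's ray), 0 where there is no reading.
- bot.camera_info(name): a dict with "intrinsics" (3x3 intrinsics, pixels), "rvec" (rotation vector, rad) and "tvec" (3), from world to camera coordinates, as OpenCV has them. Camera axes: x right, y down, z forward; pixel columns grow to the right and rows downward; lengths in m; the calibration is good to about 2 mm. A picture is of the moment at which its call begins. camera_info takes no time and is no camera call.
- bot.finish_job(): hands the job in; it is judged then, once.
The state is a dict: "clock": time; "joint_positions": joint angles; "qd": joint speeds; "joint_efforts": joint torques, N m; "tcp_pos": TCP position; "orientation": TCP orientation; "force": force on the tool from outside, world axes, zero at the start; "wrist_torque": the same for the moment, N m; "grip_width": opening from 0.0 (shut) to 1.0 (fully open); "gripper_force": force on a finger pad.
Only numpy, scipy, OpenCV 4.12 (cv2) and the standard library are available. Lean on these libraries where they do the work, as an engineer would, in place of code of your own. Each camera call takes 0.05 s, during which the arm holds its last target. There are 200 camera calls.

TASK

Two plastic measuring cups stand mouth down on the packing bench, each stuck over a steel inner cup. Lift the orange cup alone straight up off its steel inner cup, which must stay standing where it is, then lower the orange cup, still mouth down, onto the round black mat so that it stands wholly on the mat, letting go only once it is down. Leave the green cup where it is.

Things in the scene. Friction and masses are not known exactly. Their poses are not given: they have to be found in the camera images.
- cup_orange: orange plastic cup, mouth down over its steel inner cup; round, 62 mm high, closed top 60 mm wide, wall 65 mm wide further down, 69 mm collar round the lowest 9 mm; 70 g. Origin: centre of the mouth (lower end), z up. At the start mouth 10 mm, closed top 72 mm above the table. Rubber nubs on the inner cup drag on it with 1 to 2 N, less than the inner cup weighs: a straight lift leaves it standing
- inner_orange: steel inner cup under the orange cup, loose on the table; 68 mm high, 48 to 52 mm wide, with a foot flange 74 mm wide, 5 mm thick that shows as a steel ring below the orange cup; about 0.3 kg. Origin: centre of its underside, z up. The orange cup must rise 58 mm to come clear of it
- cup_green: green plastic cup of the same shape and size as the orange one, also standing mouth down over a steel inner cup of its own; to be left alone. Origin: centre of its mouth; z points up.
- mat: round black rubber mat fixed on the table, 120 mm across, 5 mm thick, flat. Origin: centre of its underside; z points up.
There are look-alikes about, which are no part of the job. Of the things that look like the cup_orange, the middle-sized one is meant.

How it is judged:
On the way, in this order (a step that is already met when the one before it is completed fails the run):
1. the orange cup is lifted clear above its inner cup, which still stands on the table (z of cup_orange in the frame of inner_orange above 0.07 m and height (world z) of inner_orange below 0.006 m), for 0.1 s.
2. the orange cup is down on the mat, or within about 15 mm of it, while still in the fingers (horizontal distance between cup_orange and mat below 0.035 m and height (world z) of cup_orange below 0.02 m and contact force between the fingers and cup_orange above 0.3 N), for 0.02 s.
At the end, for the whole second after the job is handed in: The orange cup stands still, mouth down (within 7 degrees), wholly on the mat (centre within 26 mm of the mat's centre); its steel inner cup stands upright on the table within 30 mm of where it stood; the green cup is within 20 mm of where it stood (horizontal distance between cup_orange and mat below 0.026 m and height (world z) of cup_orange below 0.009 m and angle between cup_orange's own z axis and vertical below 0.12 rad and linear speed of cup_orange below 0.02 m/s and height (world z) of inner_orange below 0.004 m and angle between inner_orange's own z axis and vertical below 0.1 rad and distance of inner_orange from where it was at the start of the episode below 0.03 m and distance of cup_green from where it was at the start of the episode below 0.02 m); the robot touches nothing.
It fails at once if the steel inner cup is carried up with the orange cup (more than 15 mm off the table) or tipped (height (world z) of inner_orange above 0.015 m or angle between inner_orange's own z axis and vertical above 0.35 rad).
It fails at once if the green cup is moved by more than 20 mm (distance of cup_green from where it was at the start of the episode above 0.02 m).
It also fails if it takes over 42 s, if anything falls off the work surface, if the arm or the gripper's body presses on something with over 40 N, if the wrist force passes 120 N, or if a joint passes its speed limit or range.

## Working session

There is one attempt and no reset: what is moved stays moved. The work goes in short steps, Python scripts to look and compute and a tool call to move; the robot and the scene stay as the last step left them, time stands still between calls to the robot, and variables do not carry over. Pictures are saved under pics/ and viewed, at most 10 in all, crops included, and the job is handed in when it is done.

Besides the shell and the picture viewer there is one more tool, called after "Emit:" as name(argument=value, ...) on one line, values as JSON. servo_tool: Moves the arm, as the interface text tells. Its arguments: {"type":"object","properties":{"dp":{"type":"array","items":{"type":"array","items":{"type":"number","minimum":-1,"maximum":1}}},"rot":{"type":"array","items":{"type":"array","items":{"type":"number","minimum":-1,"maximum":1}}},"gripper":{"type":"array","items":{"type":"number"}},"squeeze":{"type":"number"}},"required":["dp","rot","gripper"]}

```bash
mkdir -p pics; cat > h.py <<'E'
from workcell import bot
import numpy as np, cv2
def cam(n):
    i=bot.camera_info(n); K=np.array(i["intrinsics"],float); R=cv2.Rodrigues(np.array(i["rvec"],float))[0]; t=np.array(i["tvec"],float).ravel()
    return K,R,t
def cloud(n,d):
    K,R,t=cam(n); v,u=np.mgrid[:d.shape[0],:d.shape[1]]
    p=np.stack([(u-K[0,2])/K[0,0]*d,(v-K[1,2])/K[1,1]*d,d],-1)
    return (p-t)@R
def ray(n,u,v,z):
    K,R,t=cam(n); c=-R.T@t; r=R.T@np.linalg.solve(K,[u,v,1.]); return c+r*(z-c[2])/r[2]
E
python3 - <<'E'
from h import *
for n in("scene","top"):
    im,d=bot.capture(n); np.savez(f"pics/{n}0.npz",im=im,d=d); cv2.imwrite(f"pics/{n}0.png",im[:,:,::-1])
    K,R,t=cam(n); print(n,K.round(1).tolist(),(-R.T@t).round(3),(d>0).mean())
print(bot.sense())
E
```

```text
scene [[455.3, 0.0, 257.8], [0.0, 455.3, 189.3], [0.0, 0.0, 1.0]] [-0.378 -0.617  0.721] 0.9958953857421875
top [[430.6, 0.0, 256.4], [0.0, 430.6, 185.1], [0.0, 0.0, 1.0]] [ 0.408 -0.038  1.093] 0.996002197265625
{'clock': 0.1, 'joint_positions': array([ 1.18979349e+00,  3.26859210e-01, -1.93475039e-01,  1.05201513e+00,
       -2.04867216e-05,  1.43662902e+00]), 'qd': array([-0.00112565, -0.00190235,  0.00287075,  0.00011071, -0.00117857,
       -0.00019393]), 'joint_efforts': array([ 1.41262910e-03, -4.44238794e+01,  2.63038588e+01,  7.89459853e-03,
       -5.56974260e-05, -4.82512760e-06]), 'tcp_pos': array([0.1341667 , 0.53284614, 0.23058925]), 'orientation': array([-1.87911320e-04,  1.23104642e-01,  9.92393392e-01, -7.53515549e-04]), 'force': array([0.80783243, 0.1111036 , 0.49180348]), 'wrist_torque': array([0.08116633, 0.05795031, 0.01277188]), 'gripper_force': 0.0, 'grip_width': 1.00160699452118}
```

View pics/scene0.png

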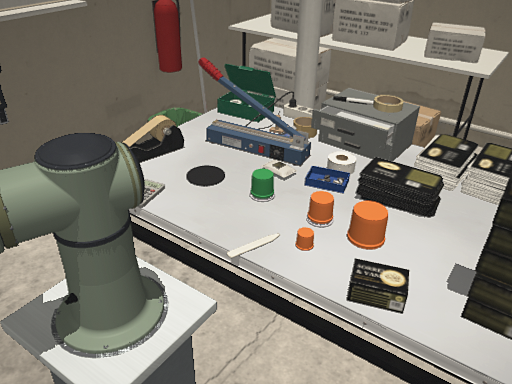

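View pics/top0.png

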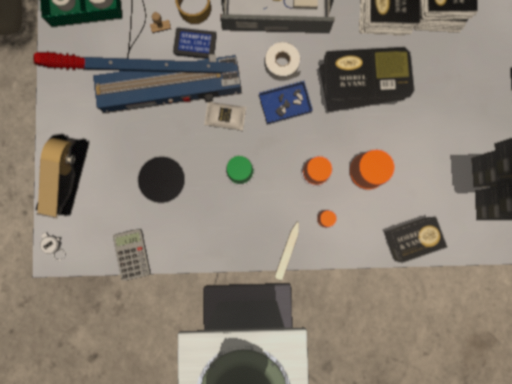

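The scene view shows three orange cups: small at (305,238), middle at (320,208) and large at (367,224). It also shows the green cup at (262,183) and the mat at (205,175). In the top view the same things are small (328,218), middle (318,169), large (375,168), green (239,168) and mat (161,179). I choose the middle one and will check it by size and in a crop.

```bash
python3 - <<'E'
from h import *
for n in("top","scene"):
    f=np.load(f"pics/{n}0.npz"); im,d=f["im"],f["d"]; P=cloud(n,d); hsv=cv2.cvtColor(im,cv2.COLOR_RGB2HSV)
    H,S,V=[hsv[...,i].astype(int) for i in range(3)]
    for nm,m in(("orange",(H>3)&(H<18)&(S>170)&(V>100)),("green",(H>50)&(H<80)&(S>130)),("mat",(V<60)&(P[...,2]<.02)&(P[...,2]>-.01))):
        k,l,st,c=cv2.connectedComponentsWithStats(m.astype(np.uint8))
        for i in range(1,k):
            if st[i,4]<120: continue
            q=P[(l==i)&(d>0)]; zt=np.percentile(q[:,2],90); top=(l==i)&(abs(P[...,2]-zt)<.006)
            t8=cv2.findContours(top.astype(np.uint8),0,2)[0]; t8=max(t8,key=cv2.contourArea)
            w=np.array([ray(n,u,v,zt) for u,v in t8[:,0]]); (cx,cy),r=cv2.minEnclosingCircle(w[:,:2].astype(np.float32))
            print(n,nm,c[i].round(0),st[i,4],"ztop",zt.round(4),"circ",round(cx,4),round(cy,4),"D",round(2*r,4),"mean",P[top][:,:2].mean(0).round(4))
im=np.load("pics/scene0.npz")["im"]
cv2.imwrite("pics/crop.png",cv2.resize(im[150:260,230:400,::-1],None,fx=4,fy=4,interpolation=cv2.INTER_CUBIC))
E
```

```text
top orange [376. 167.] 957 ztop 0.0896 circ 0.5378 -0.328 D 0.0831 mean [ 0.5384 -0.3285]
top orange [319. 169.] 480 ztop 0.0752 circ 0.539 -0.1954 D 0.0595 mean [ 0.5392 -0.196 ]
top orange [327. 218.] 193 ztop 0.0442 circ 0.4208 -0.2164 D 0.0382 mean [ 0.4217 -0.2165]
top green [78. 12.] 1230 ztop 0.0548 circ 0.9605 0.3844 D 0.1845 mean [0.9523 0.3806]
top green [239. 168.] 434 ztop 0.0744 circ 0.545 -0.005 D 0.0565 mean [ 0.5453 -0.0051]
top mat [84. 21.] 122 ztop 0.0192 circ 0.9519 0.3526 D 0.0833 mean [0.9501 0.3848]
top mat [187.  50.] 169 ztop 0.019 circ 0.8818 0.1089 D 0.1067 mean [0.8649 0.1242]
top mat [ 78. 178.] 143 ztop 0.0186 circ 0.506 0.4078 D 0.0309 mean [0.5405 0.401 ]
top mat [161. 179.] 1540 ztop 0.0078 circ 0.5318 0.1949 D 0.1129 mean [0.532  0.1952]
top mat [ 64. 187.] 308 ztop 0.0148 circ 0.5147 0.4345 D 0.0952 mean [0.5169 0.4375]
scene orange [321. 207.] 677 ztop 0.0718 circ 0.5338 -0.1992 D 0.0692 mean [ 0.5354 -0.2004]
scene orange [368. 224.] 1532 ztop 0.0862 circ 0.5331 -0.3339 D 0.0921 mean [ 0.5339 -0.3329]
scene orange [305. 239.] 324 ztop 0.0413 circ 0.4165 -0.2208 D 0.0443 mean [ 0.4174 -0.2209]
scene green [251.  80.] 432 ztop 0.1722 circ 1.0197 0.4639 D 0.064 mean [1.0215 0.4011]
scene green [236. 108.] 431 ztop 0.0524 circ 0.9498 0.3664 D 0.1066 mean [0.9636 0.4123]
scene green [262. 183.] 560 ztop 0.0717 circ 0.5417 -0.0111 D 0.0695 mean [ 0.5434 -0.0081]
scene mat [160. 152.] 221 ztop 0.0181 circ 0.5478 0.4 D 0.1805 mean [0.5459 0.4009]
scene mat [205. 175.] 595 ztop 0.0063 circ 0.5275 0.1921 D 0.1196 mean [0.5288 0.1929]
scene mat [405. 206.] 432 ztop 0.0159 circ 0.7587 -0.3322 D 0.2314 mean [ 0.7267 -0.3693]
scene mat [369. 302.] 212 ztop 0.018 circ 0.3229 -0.4255 D 0.0796 mean [ 0.3212 -0.4223]
scene mat [484. 323.] 281 ztop 0.0179 circ 0.4025 -0.6394 D 0.0793 mean [ 0.4056 -0.6407]
```

View pics/crop.png

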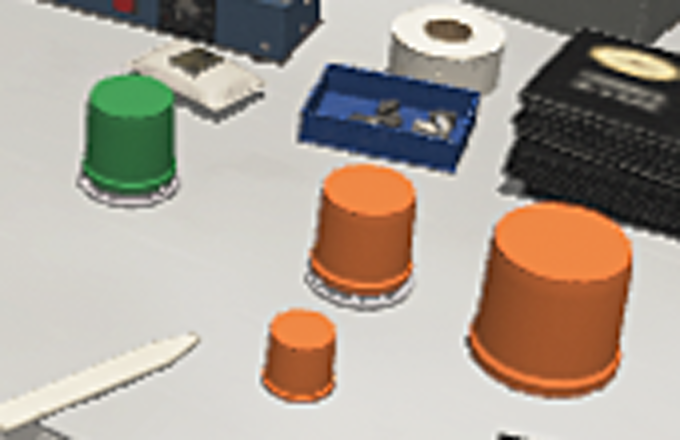

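The crop shows the middle orange cup at (365,230 in the crop) with the steel ring below it, so the choice is confirmed. The cup is at about (0.537,-0.198) and the mat at about (0.530,0.194). I'll grip along y.

Emit:
servo_tool(dp=[[0.4,-0.73,0],[0.4,-0.73,0],[0.4,-0.73,0],[0.4,-0.73,0],[0.4,-0.73,0],[0.4,-0.73,0],[0.4,-0.73,0],[0.4,-0.73,0],[0.4,-0.73,0],[0.4,-0.73,0],[0.4,-0.73,0],[0.4,-0.73,0]], rot=[[0,0,0.157],[0,0,0.157],[0,0,0.157],[0,0,0.157],[0,0,0.157],[0,0,0.157],[0,0,0.157],[0,0,0.157],[0,0,0.157],[0,0,0.157],[0,0,0.157],[0,0,0.157]], gripper=[1,1,1,1,1,1,1,1,1,1,1,1], squeeze=20)

```text
clock: 1.1
tcp_pos: [0.3353, 0.1664, 0.2312]
orientation: [-0.0, 0.003, 1.0, 0.0]
force: [-0.2, 0.1, -0.8]
grip_width: 1.003
gripper_force: 0.0
```

Emit:
servo_tool(dp=[[0.4,-0.73,0],[0.4,-0.73,0],[0.4,-0.73,0],[0.4,-0.73,0],[0.4,-0.73,0],[0.4,-0.73,0],[0.4,-0.73,0],[0.4,-0.73,0],[0.4,-0.73,0],[0.4,-0.73,0],[0.4,-0.73,0],[0.4,-0.73,0],[0.4,-0.73,0],[0.4,-0.73,0]], rot=[[0,0,0],[0,0,0],[0,0,0],[0,0,0],[0,0,0],[0,0,0],[0,0,0],[0,0,0],[0,0,0],[0,0,0],[0,0,0],[0,0,0],[0,0,0],[0,0,0]], gripper=[1,1,1,1,1,1,1,1,1,1,1,1,1,1])

```text
clock: 2.27
tcp_pos: [0.534, -0.1942, 0.231]
orientation: [-0.001, -0.001, 1.0, 0.001]
force: [-0.7, 0.6, -0.0]
grip_width: 1.002
gripper_force: 0.0
```

Emit:
servo_tool(dp=[[0.006,-0.008,-0.28],[0.006,-0.008,-0.28],[0.006,-0.008,-0.28],[0.006,-0.008,-0.28],[0.006,-0.008,-0.28],[0.006,-0.008,-0.28]], rot=[[0,0,0],[0,0,0],[0,0,0],[0,0,0],[0,0,0],[0,0,0]], gripper=[1,1,1,1,1,1])

```text
clock: 2.77
tcp_pos: [0.5368, -0.1989, 0.0913]
orientation: [-0.001, -0.001, 1.0, 0.0]
force: [0.5, 0.1, 0.3]
grip_width: 1.003
gripper_force: 0.0
```

```bash
python3 - <<'E'
from h import *
im,d=bot.capture("scene"); cv2.imwrite("pics/s1.png",cv2.resize(im[110:260,230:420,::-1],None,fx=4,fy=4,interpolation=cv2.INTER_CUBIC)); print(bot.sense()["tcp_pos"])
K,R,t=cam("scene")
for y in(-.0425,0,.0425):
    p=K@(R@(np.array([.537,-.198+y,.091]))+t); print(y,p[:2]/p[2], (p[:2]/p[2]-[230,110])*4)
E
```

```text
[ 0.53801554 -0.19981208  0.09271341]
-0.0425 [336.86182018 196.31307726] [427.44728072 345.25230903]
0 [321.99188647 190.95274835] [367.96754589 323.81099339]
0.0425 [307.62199862 185.77267648] [310.48799447 303.09070592]
```

View pics/s1.png

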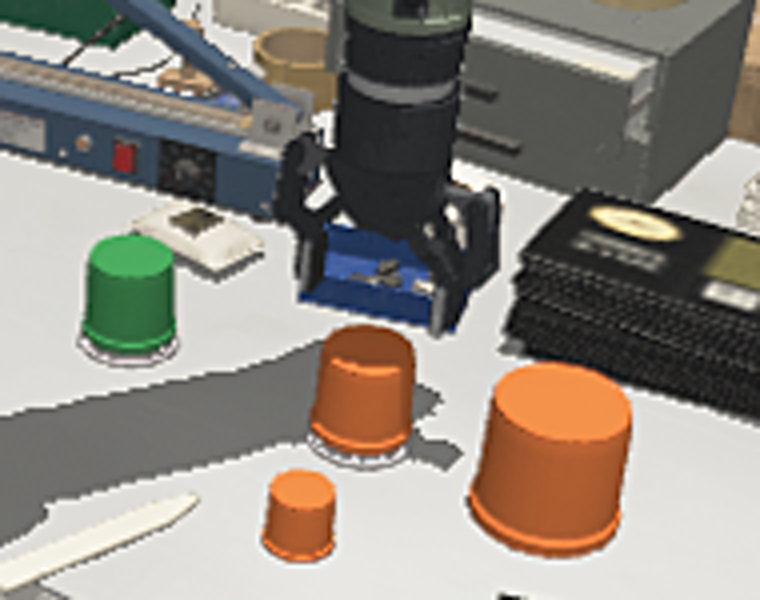

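The view shows the open fingers at (310,290) and (440,335), straddling the orange cup at (365,350) and centred on it. I descend and close.

Emit:
servo_tool(dp=[[0,0,-0.04],[0,0,-0.08],[0,0,-0.11],[0,0,-0.13],[0,0,-0.13],[0,0,-0.13],[0,0,-0.13],[0,0,-0.13],[0,0,-0.13],[0,0,-0.13],[0,0,-0.13],[0,0,-0.13],[0,0,-0.13],[0,0,-0.13],[0,0,-0.13]], rot=[[0,0,0],[0,0,0],[0,0,0],[0,0,0],[0,0,0],[0,0,0],[0,0,0],[0,0,0],[0,0,0],[0,0,0],[0,0,0],[0,0,0],[0,0,0],[0,0,0],[0,0,0]], gripper=[1,1,1,1,1,0.7,0.6,0.5,0.4,0.3,0.2,0.2,0.2,0.2,0.2], squeeze=25)

```text
clock: 4.07
tcp_pos: [0.5386, -0.2, 0.0281]
orientation: [0.002, -0.0, 1.0, 0.001]
force: [0.1, 4.2, 8.1]
grip_width: 0.742
gripper_force: 25.3
```

Gripped at 63 mm. I lift slowly and straight up.

Emit:
servo_tool(dp=[[0,0,0.01],[0,0,0.02],[0,0,0.03],[0,0,0.04],[0,0,0.05],[0,0,0.06],[0,0,0.07],[0,0,0.08],[0,0,0.09],[0,0,0.1],[0,0,0.11],[0,0,0.12],[0,0,0.13],[0,0,0.14],[0,0,0.15],[0,0,0.16],[0,0,0.17],[0,0,0.18],[0,0,0.19],[0,0,0.2]], rot=[[0,0,0],[0,0,0],[0,0,0],[0,0,0],[0,0,0],[0,0,0],[0,0,0],[0,0,0],[0,0,0],[0,0,0],[0,0,0],[0,0,0],[0,0,0],[0,0,0],[0,0,0],[0,0,0],[0,0,0],[0,0,0],[0,0,0],[0,0,0]], gripper=[0.2,0.2,0.2,0.2,0.2,0.2,0.2,0.2,0.2,0.2,0.2,0.2,0.2,0.2,0.2,0.2,0.2,0.2,0.2,0.2])

```text
clock: 5.73
tcp_pos: [0.5373, -0.2006, 0.1268]
orientation: [-0.0, 0.0, 1.0, 0.0]
force: [-0.7, -0.1, -1.3]
grip_width: 0.743
gripper_force: 27.7
```

Emit:
servo_tool(dp=[[0,0,0.02],[0,0,0.04],[0,0,0.06],[0,0,0.08],[0,0,0.08],[0,0,0.08]], rot=[[0,0,0],[0,0,0],[0,0,0],[0,0,0],[0,0,0],[0,0,0]], gripper=[0.2,0.2,0.2,0.2,0.2,0.2])

```text
clock: 6.23
tcp_pos: [0.538, -0.201, 0.1673]
orientation: [0.001, 0.0, 1.0, -0.0]
force: [0.5, -0.5, -0.5]
grip_width: 0.742
gripper_force: 27.7
```

```bash
python3 - <<'E'
from h import *
im,d=bot.capture("scene"); np.savez("pics/s2.npz",im=im,d=d);cv2.imwrite("pics/s2.png",cv2.resize(im[90:240,230:420,::-1],None,fx=4,fy=4,interpolation=cv2.INTER_CUBIC)); s=bot.sense();print(s["tcp_pos"],s["force"],s["gripper_force"])
E
```

```text
[ 0.53744691 -0.20068591  0.16649781] [-0.71667163  0.03943122 -0.4638633 ] 27.703308544951142
```

View pics/s2.png

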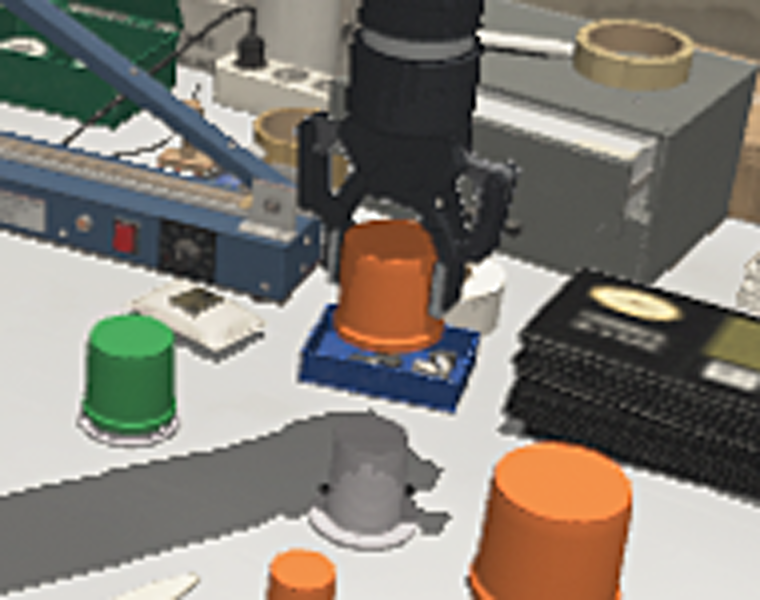

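The orange cup is held upright at (390,290) and the inner cup stands at (368,490). I carry it over to the mat.

Emit:
servo_tool(dp=[[0,0.02,0],[0,0.06,0],[-0.002,0.12,0],[-0.004,0.18,0],[-0.005,0.24,0],[-0.006,0.3,0],[-0.007,0.36,0],[-0.008,0.42,0],[-0.01,0.48,0],[-0.011,0.54,0],[-0.012,0.6,0],[-0.013,0.66,0],[-0.014,0.72,0],[-0.015,0.76,0],[-0.015,0.78,0],[-0.015,0.79,0],[-0.015,0.79,0],[-0.015,0.79,0]], rot=[[0,0,0],[0,0,0],[0,0,0],[0,0,0],[0,0,0],[0,0,0],[0,0,0],[0,0,0],[0,0,0],[0,0,0],[0,0,0],[0,0,0],[0,0,0],[0,0,0],[0,0,0],[0,0,0],[0,0,0],[0,0,0]], gripper=[0.2,0.2,0.2,0.2,0.2,0.2,0.2,0.2,0.2,0.2,0.2,0.2,0.2,0.2,0.2,0.2,0.2,0.2])

```text
clock: 7.78
tcp_pos: [0.5296, 0.1937, 0.166]
orientation: [-0.0, 0.0, 1.0, -0.0]
force: [-0.9, 0.2, -0.9]
grip_width: 0.743
gripper_force: 27.7
```

Emit:
servo_tool(dp=[[0,0,-0.03],[0,0,-0.08],[0,0,-0.13],[0,0,-0.17],[0,0,-0.2],[0,0,-0.22],[0,0,-0.23],[0,0,-0.24],[0,0,-0.24],[0,0,-0.24]], rot=[[0,0,0],[0,0,0],[0,0,0],[0,0,0],[0,0,0],[0,0,0],[0,0,0],[0,0,0],[0,0,0],[0,0,0]], gripper=[0.2,0.2,0.2,0.2,0.2,0.2,0.2,0.2,0.2,0.2])

```text
clock: 8.62
tcp_pos: [0.5304, 0.1942, 0.0469]
orientation: [0.0, 0.0, 1.0, 0.0]
force: [-0.0, -0.4, -0.2]
grip_width: 0.742
gripper_force: 27.7
```

```bash
python3 - <<'E'
from h import *
im,d=bot.capture("scene"); np.savez("pics/s3.npz",im=im,d=d);cv2.imwrite("pics/s3.png",cv2.resize(im[90:230,130:310,::-1],None,fx=4,fy=4,interpolation=cv2.INTER_CUBIC)); s=bot.sense();print(s["tcp_pos"],s["force"],s["gripper_force"])
P=cloud("scene",d);hsv=cv2.cvtColor(im,cv2.COLOR_RGB2HSV);m=(hsv[...,0]>3)&(hsv[...,0]<18)&(hsv[...,1]>170)&(hsv[...,2]>70);m[:,:150]=0;m[:,260:]=0;m[:110]=0
q=P[m&(d>0)]; q=q[(abs(q[:,0]-.53)<.08)&(abs(q[:,1]-.19)<.08)]; print(len(q),np.percentile(q,[2,50,98],axis=0).round(4))
E
```

```text
[0.53058857 0.19437143 0.0471007 ] [ 0.42342317 -0.42091451  0.21307975] 27.707142758154077
415 [[0.4981 0.1594 0.0331]
 [0.5097 0.181  0.0691]
 [0.5454 0.2178 0.0926]]
```

View pics/s3.png

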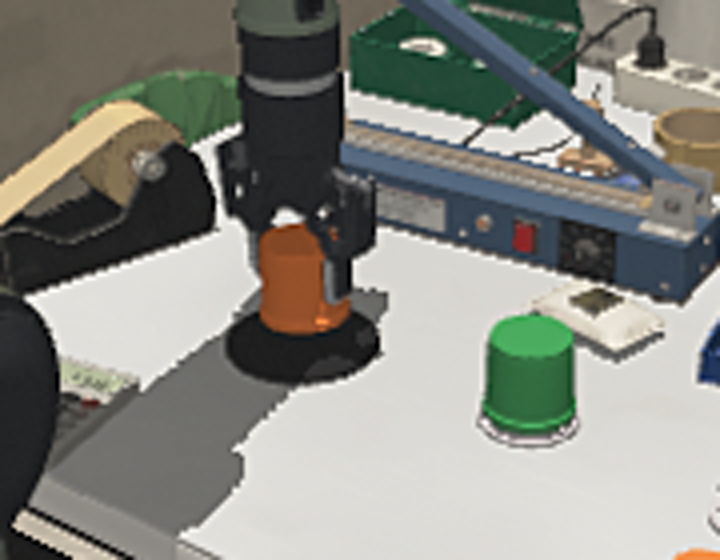

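The cup is held upright above the mat at (305,330), and its mouth is about 25 mm above it. I lower it gently.

Emit:
servo_tool(dp=[[0,0,-0.01],[0,0,-0.02],[0,0,-0.028],[0,0,-0.034],[0,0,-0.039],[0,0,-0.042],[0,0,-0.044],[0,0,-0.044],[0,0,-0.044]], rot=[[0,0,0],[0,0,0],[0,0,0],[0,0,0],[0,0,0],[0,0,0],[0,0,0],[0,0,0],[0,0,0]], gripper=[0.2,0.2,0.2,0.2,0.2,0.2,0.2,0.2,0.2])

```text
clock: 9.42
tcp_pos: [0.53, 0.1944, 0.0243]
orientation: [0.0, 0.0, 1.0, 0.0]
force: [-1.1, -0.5, -0.3]
grip_width: 0.741
gripper_force: 27.7
```

Emit:
servo_tool(dp=[[0,0,-0.001],[0,0,-0.002],[0,0,-0.003],[0,0,-0.003]], rot=[[0,0,0],[0,0,0],[0,0,0],[0,0,0]], gripper=[0.2,0.2,0.2,0.2])

```text
clock: 9.75
tcp_pos: [0.5301, 0.1944, 0.0238]
orientation: [0.0, 0.0, 1.0, 0.0]
force: [-2.5, -1.2, 7.0]
grip_width: 0.74
gripper_force: 27.9
```

It touches the mat at 7 N. I release and then rise.

Emit:
servo_tool(dp=[[0,0,0],[0,0,0],[0,0,0],[0,0,0],[0,0,0],[0,0,0],[0,0,0],[0,0,0],[0,0,0],[0,0,0]], rot=[[0,0,0],[0,0,0],[0,0,0],[0,0,0],[0,0,0],[0,0,0],[0,0,0],[0,0,0],[0,0,0],[0,0,0]], gripper=[0.55,0.65,0.75,0.85,1,1,1,1,1,1])

```text
clock: 10.58
tcp_pos: [0.5298, 0.1943, 0.0227]
orientation: [-0.0, 0.0, 1.0, -0.0]
force: [0.6, 0.0, 0.4]
grip_width: 1.002
gripper_force: 0.0
```

Emit:
servo_tool(dp=[[0,0,0.02],[0,0,0.06],[0,0,0.12],[0,0,0.19],[0,0,0.26],[0,0,0.33],[0,0,0.38],[0,0,0.4],[0,0,0.4],[0,0,0.4]], rot=[[0,0,0],[0,0,0],[0,0,0],[0,0,0],[0,0,0],[0,0,0],[0,0,0],[0,0,0],[0,0,0],[0,0,0]], gripper=[1,1,1,1,1,1,1,1,1,1])

```text
clock: 11.42
tcp_pos: [0.5297, 0.1943, 0.2227]
orientation: [0.0, 0.0, 1.0, 0.0]
force: [-0.2, -0.0, 0.1]
grip_width: 1.001
gripper_force: 0.0
```

```bash
python3 - <<'E'
from h import *
im,d=bot.capture("scene"); cv2.imwrite("pics/s4.png",cv2.resize(im[90:260,130:400,::-1],None,fx=2.9,fy=2.9,interpolation=cv2.INTER_CUBIC)); s=bot.sense();print(s["tcp_pos"],s["grip_width"])
P=cloud("scene",d);hsv=cv2.cvtColor(im,cv2.COLOR_RGB2HSV);m=(hsv[...,0]>3)&(hsv[...,0]<18)&(hsv[...,1]>170)&(hsv[...,2]>70)
q=P[m&(d>0)]; q=q[(abs(q[:,0]-.53)<.08)&(abs(q[:,1]-.19)<.08)]; zt=np.percentile(q[:,2],95); t=q[q[:,2]>zt-.005]; print(zt,t.mean(0).round(4),np.ptp(t,axis=0).round(3))
E
```

```text
[0.52900119 0.19412826 0.22147791] 0.9961163546343093
0.06752695478929924 [0.5284 0.189  0.066 ] [0.059 0.06  0.008]
```

View pics/s4.png

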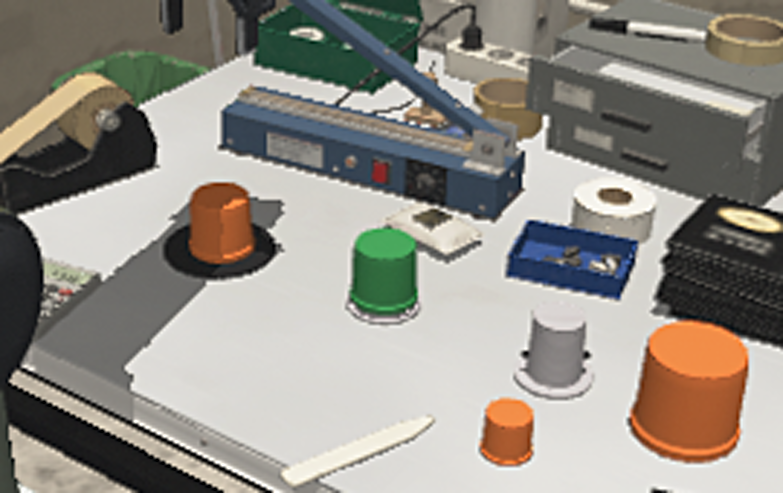

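The orange cup stands upright on the mat at (222,225), its centre about 4 mm from the mat's centre. The inner cup stands at (557,350) and the green cup is untouched.

```bash
python3 -c "
from workcell import bot; print(bot.finish_job())"
```

```text
the job is handed in; nothing more can be done
None
```

I lifted the orange cup straight off its inner cup, set it down mouth down on the mat and handed the job in; the last picture showed it about 4 mm off the mat's centre, with the inner cup still standing and the green cup untouched.

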